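# Take the tool holder off the quick-change post and show its dovetail

### The arm

A 6-joint arm with a two-finger parallel gripper is mounted at the origin on a cart in front of the work surface, level with it; the furniture and walls round the work are solid. World frame = base frame: x ahead of the robot, y to its left, z up, the work surface at z = 0. Lengths are in m, angles in rad, forces in N, time in s.
With the tool pointing down it reaches from about 0.375 to 0.75 m from the base axis. Payload 9 kg.
Tool frame: the origin (TCP) lies on the centre line of the jaws, within the pads' length; the fingertips stand robot.tip_reach ahead of it and the grasp point (between the pads) lies 2 mm behind it (robot.tip_reach is the distance from the TCP to the fingertips, in m); z points along the fingers, y is the line along which they close (so a half turn about z gives the same grasp; the last joint's range is limited). The gripper opens to 85 mm and grips with 20 to 120 N. Pads are 22 mm wide; open, the fingers measure 114 mm over their backs; the gripper's body (76 mm by 85 mm) begins 54 mm behind the grasp point. The pads swing forward as they close: fully open they stand 13 mm farther back than shut.
Start: joints at [0.965, 0.104, 0.097, 1.564, 0, 1.353], TCP at [0.227, 0.555, 0.248] pointing down, gripper open.
Joint ranges: [-2.99, 2.99], [-0.84, 1.86], [-1.1, 1.16], [-1.84, 2.11], [-1.51, 1.56], [-3.14, 3.14]. Speed limits (rad/s): [2.22, 2.22, 2.57, 3.14, 3.14, 3.14].

### API

Orientations are given as a rotation vector (axis times angle).
In Python, from station import robot gives the robot as it stands. Calls block until the motion is done:
- robot.move_pose(position, orientation): joint-space move of the TCP to a pose.
- robot.servo_line(position, rot=None, velocity=0.15, until_force=None): straight line of the TCP; rot=None keeps the orientation; velocity is the mean speed in m/s. With until_force (N) it stops when the force on the tool has changed by that much, and returns True; else False.
- robot.move_j(angles): joint-space move.
- robot.grip(opening, force=None): finger opening in m; force is the grip in N (None keeps the last); returns when the fingers have stopped.
- robot.hold(seconds).
- robot.inverse_kinematics(position, orientation): joint angles nearest the present ones, or None.
- robot.read_state(): the state.
- robot.camera(name): name is "scene" or "top"; returns (picture, depth): 400x640x3 uint8, red, green, blue; 400x640 float32, m along the optical axis (not along the pixel's ray), 0 where there is no reading.
- robot.camera_model(name): a dict with "camera_matrix" (3x3 intrinsics, pixels), "R" (3x3) and "t" (3): a world point X has camera coordinates R X + t. Camera axes: x right, y down, z forward; pixel columns grow to the right and rows downward; lengths in m; the calibration is good to about 2 mm. A picture is of the moment at which its call begins. camera_model takes no time and is no camera call.
A pose or a line that the arm cannot do raises robot.IKError and nothing moves.
- robot.hand_in(): hands the job in; it is judged then, once.
Trained networks look in the newest picture that a camera, given by its name, has taken for a name from the list of things; names that differ only in an ending like _2 or _b are one class to them, and where a whole thing is asked for, a point or a joint stands for the part that bears it (a point fixed in the world has none). Each returns a list of dicts, best first, with "score" (0 to 1); they miss things now and then, are a little off and sometimes report something else, mostly with a low value. They report only what shows in the picture. A call takes as long as a camera call.
- robot.trace(name, camera): "region" (400x640 bool, what is visible of it) and "pixel" ([column, row] in pixels, amid what is visible of it).
- robot.mark_of(name, camera): "pixel" ([column, row] in pixels: a listed point, or the origin of a listed thing).
The state is a dict: "time": time; "qpos": joint angles; "qvel": joint speeds; "effort": joint torques, N m; "position": TCP position; "tool_rot": TCP orientation; "force": force on the tool from outside, world axes, zero at the start; "moment": the same for the moment, N m; "gripper_width": finger opening in m; "grasp_force": force on a finger pad.
Only numpy, scipy, OpenCV 4.12 (cv2) and the standard library are available. Lean on these libraries where they do the work, as an engineer would, in place of code of your own. Each camera call takes 0.05 s, during which the arm holds its last target. There are 200 camera calls.

### The job

The lathe tool holder is clamped on the quick-change toolpost. Swing the clamping lever anticlockwise to its stop to free it, draw the holder straight up off the post's dovetail and, once it is clear, tip it until the dovetail groove in its back faces up (within about 40 degrees of straight up; the tool may point any way), so that the groove can be checked for chips. Finish while the gripper is still holding it motionless like that, clear of the post and at least 20 cm above the bench, with the lever left open and the pliers, collet, spring and spare tool lying around undisturbed.

Things in the scene. Friction and masses are not known exactly. Their poses are not given: they have to be found in the camera images.
- toolpost: grey quick-change toolpost, fixed; origin on the bench at the centre of its dark 132 x 132 x 16 mm setting plate. Post block 64 x 64 mm, top 86 mm above the bench. Upright male dovetails, 10 mm deep, 24 mm wide at the root and 34 mm outside: the one on the -x face (towards the robot at yaw 0) carries the holder, the one on the +y face is empty. z up
- clamp_lever (a joint): clamping lever on the post, turning about the vertical through the toolpost's origin: 0 clamped, grows anticlockwise seen from above, stop at 1.4 rad (fully open). Below about 1.0 rad a piston in the dovetail locks the holder against lifting. It takes 0.12 N m (1.5 N at the ball) and stays where it is left
- lever_ball (a point): centre of the lever's black ball, 22 mm in diameter, 88 mm from the post's centre line, 116 mm above the bench. A 7 mm rod runs inwards from it to the hub (34 mm wide, 110 mm above the bench at most). At joint value 0 it lies at 200 degrees in the toolpost's frame (from +x towards +y), over the front of the holder
- tool_holder: black tool holder and tool, 0.37 to 0.6 kg; origin at the centre of the underside of its block, 34 (x) x 54 (y) x 50 (z) mm. +x: its back with the dovetail groove, 12 mm deep, facing the post; +y: way the cutting tip points; z up. On the post its axes are the post's, its origin 50 mm to -x of the post's centre and 35 mm above the bench; lifted 55 mm it is off the dovetail (1 mm play)
- grip (a point): point in the middle of the holder's block, 36 mm above its underside: the plain ends of the block, 54 mm apart along y, are free to grip from above between 22 and 50 mm above the underside. Below them the 14 mm square tool sticks out, 26 mm at the -y end and 46 mm at the tip
- nut (a point): top of the stud, 69 mm above the holder's underside, that carries the 26 mm knurled nut on which the holder hangs from the post; it stands in the middle of the holder's top, 2 mm towards its back. Two small set screws also stand 6 mm above the top, 19 mm to either side
- pliers: green-handled pliers lying flat, 166 x 54 x 13 mm, origin under the middle; a bystander
- collet: small grey collet, 33 mm across and 31 mm tall, origin under its centre; a bystander
- spring: short coil spring standing on end, 47 mm across and 58 mm tall, origin under its centre; a bystander
- spare_tool: lathe tool lying flat, 115 x 13 x 13 mm, origin under its centre; a bystander

How it is judged:
On the way, in this order (a step that is already met when the one before it is completed fails the run):
1. the lever is swung open while the holder still sits on the post (value of joint clamp_lever above 1.25 rad and distance of tool_holder from where it was at the start of the episode below 0.008 m), for 0.1 s.
2. the holder, upright, is drawn up off the dovetail (z of tool_holder in the frame of toolpost above 0.088 m and angle between tool_holder's own z axis and vertical below 0.35 rad and contact force between the fingers and tool_holder above 1 N), for 0.02 s.
At the end, for the whole second after the job is handed in: the gripper holds the holder, at rest, with its back (+x axis) within 45 degrees (0.8 rad) of straight up and its origin at least 0.19 m above the bench; neither holder nor arm touches the post; the lever stands open, above 1.1 rad (angle between tool_holder's own x axis and vertical below 0.8 rad and height (world z) of tool_holder above 0.19 m and contact force between the fingers and tool_holder above 1 N and contact force between toolpost and tool_holder below 0.2 N and contact force between toolpost and the arm below 0.2 N and linear speed of tool_holder below 0.03 m/s and angular speed of tool_holder below 0.3 rad/s and value of joint clamp_lever above 1.1 rad); the arm keeps its last pose, push and grip.
It fails at once if the holder is pulled or knocked out of place while still clamped (value of joint clamp_lever below 1 rad and distance of tool_holder from where it was at the start of the episode above 0.012 m).
It fails at once if the pliers are disturbed (distance of pliers from where it was at the start of the episode above 0.025 m).
It fails at once if the collet is disturbed (distance of collet from where it was at the start of the episode above 0.025 m).
It fails at once if the spring is disturbed (distance of spring from where it was at the start of the episode above 0.025 m).
It fails at once if the spare tool is disturbed (distance of spare_tool from where it was at the start of the episode above 0.025 m).
It also fails if it takes over 48 s, if anything falls off the work surface, if the arm or the gripper's body presses on something with over 40 N, if the wrist force passes 120 N, or if a joint passes its speed limit or range.

## Working session

There is one attempt and no reset: what is moved stays moved. The work goes in short steps, each a Python script; the robot and the scene stay as the last script left them, time stands still between calls to the robot, and variables do not carry over. Pictures are saved under pics/ and viewed, at most 10 in all, crops included, and the job is handed in when it is done.

```bash
mkdir -p pics; ls
cat > h.py <<'E'
import numpy as np, cv2
from station import robot
from scipy.spatial.transform import Rotation as R
def save(n,f):
    p,d=robot.camera(n); cv2.imwrite('pics/'+f,p[:,:,::-1]); return p,d
def cam(n):
    m=robot.camera_model(n); return np.array(m["camera_matrix"]),np.array(m["R"]),np.array(m["t"])
def back(n,px,z):  # world point on pixel ray with depth z
    K,Rc,t=cam(n); r=np.linalg.inv(K)@[px[0],px[1],1]; return Rc.T@(r*z-t)
def tri(a,b):
    A=[];B=[]
    for n,px in (a,b):
        K,Rc,t=cam(n); r=Rc.T@np.linalg.inv(K)@[px[0],px[1],1]; r/=np.linalg.norm(r); c=-Rc.T@t
        P=np.eye(3)-np.outer(r,r); A.append(P);B.append(P@c)
    X=np.linalg.lstsq(np.vstack(A),np.hstack(B),rcond=None)[0]
    return X,[np.linalg.norm(P@X-b) for P,b in zip(A,B)]
E
python3 - <<'E'
from h import *
np.set_printoptions(precision=4,suppress=True)
ps,ds=save('scene','s0.png');pt,dt=save('top','t0.png')
for c in('scene','top'):
    K,Rc,t=cam(c);print(c,K[0],K[1],-Rc.T@t,Rc[2])
print(robot.read_state()['tool_rot'],robot.tip_reach)
for n in['toolpost','lever_ball','tool_holder','grip','nut','pliers','collet','spring','spare_tool']:
    m={c:robot.mark_of(n,c) for c in('scene','top')}
    print(n,{c:[(np.round(q['pixel'],1),round(q['score'],2)) for q in m[c][:2]] for c in m})
    if m['scene'] and m['top']: print('   ',*tri(('scene',m['scene'][0]['pixel']),('top',m['top'][0]['pixel'])))
E
```

```text
pics
station.py
scene [426.4105   0.     322.2442] [  0.     426.4105 192.3576] [ 0.0365 -0.6261  0.6218] [ 0.5675  0.5564 -0.6069]
top [513.7138   0.     320.3096] [  0.     513.7138 196.0824] [ 0.3854 -0.1457  1.0369] [ 0.1448  0.0017 -0.9895]
[-0.6053 -3.0822  0.0018] 0.017
toolpost {'scene': [(array([308.6, 220.8]), 0.63), (array([399.2, 256.4]), 0.4)], 'top': [(array([303.4, 196.3]), 0.76)]}
    [ 0.5323 -0.1054 -0.0051] [np.float64(0.0064488983442607456), np.float64(0.00644889834426076)]
lever_ball {'scene': [(array([281.4, 201.1]), 0.69)], 'top': [(array([307.5, 238. ]), 0.82)]}
    [ 0.4429 -0.1201  0.1098] [np.float64(0.002190459895952102), np.float64(0.0021904598959521645)]
tool_holder {'scene': [(array([288.3, 216.5]), 0.71)], 'top': [(array([294.2, 223.7]), 0.62)]}
    [ 0.4772 -0.0929  0.0331] [np.float64(0.00032804011966951294), np.float64(0.0003280401196689231)]
grip {'scene': [(array([290.3, 204. ]), 0.81), (array([290.4, 187.3]), 0.23)], 'top': [(array([290.9, 222.7]), 0.97)]}
    [ 0.4802 -0.0912  0.0637] [np.float64(0.004567095122149144), np.float64(0.0045670951221
[... 320 characters left out ...]
0.4635 -0.3086 -0.016 ] [np.float64(0.0003138185274935748), np.float64(0.0003138185274934691)]
collet {'scene': [(array([399.1, 252.2]), 0.73)], 'top': [(array([403.3, 175.4]), 0.79)]}
    [ 0.5783 -0.3118  0.0054] [np.float64(0.001893428081024011), np.float64(0.0018934280810241175)]
spring {'scene': [(array([373.5, 242.5]), 0.8)], 'top': [(array([370.3, 179.8]), 0.68)]}
    [ 0.5734 -0.2477 -0.0077] [np.float64(0.0009827475374275096), np.float64(0.0009827475374274137)]
spare_tool {'scene': [(array([338.8, 264.3]), 0.56)], 'top': [(array([368.5, 228.5]), 0.93), (array([305.3, 241.6]), 0.23)]}
    [ 0.4717 -0.242   0.0007] [np.float64(0.0005834918840188003), np.float64(0.0005834918840190309)]
```

Run:
```python
import cv2
s=cv2.imread('pics/s0.png');t=cv2.imread('pics/t0.png')
cv2.imwrite('pics/s0c.png',cv2.resize(s[120:320,200:460],None,fx=3,fy=3,interpolation=2))
cv2.imwrite('pics/t0c.png',cv2.resize(t[100:300,200:460],None,fx=3,fy=3,interpolation=2))
```

```text
(no output)
```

View pics/s0c.png

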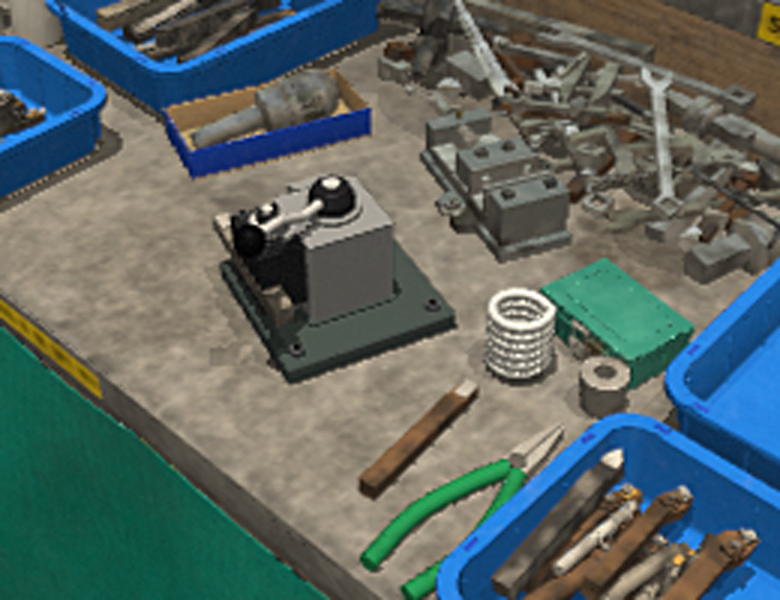

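View pics/t0c.png

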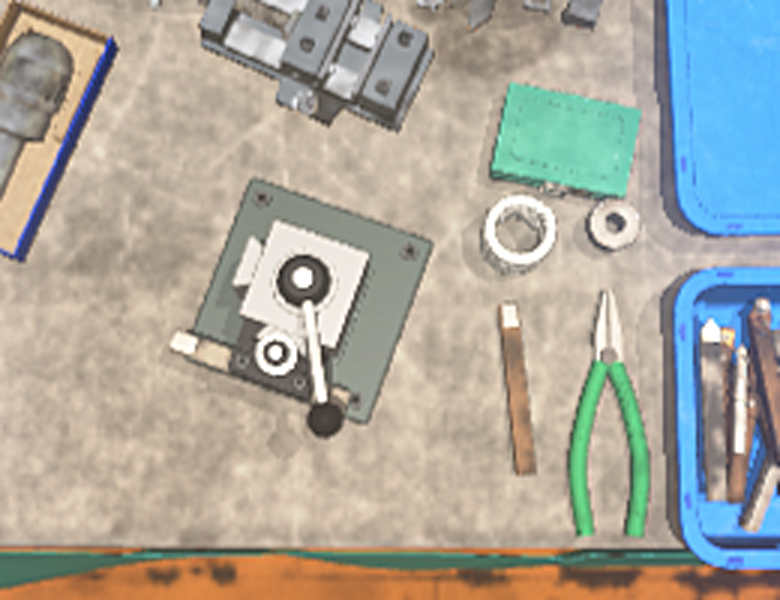

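View pics/s0.png

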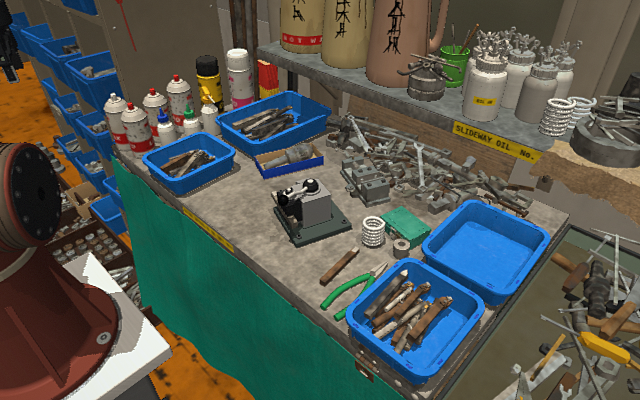

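The pictures show the post turned about −20°, with the holder on its near-left face. The lever ball is at top-crop (325,418) and the stud at (277,353). Spring, collet, pliers and spare tool lie well to the right. Next I fit the post pose to the known points in both views.

```bash
cat > fit.py <<'E'
from h import *
from scipy.optimize import least_squares
np.set_printoptions(precision=4,suppress=True)
b=[.088*np.cos(np.radians(200)),.088*np.sin(np.radians(200)),.116]
T=[((250,180),(.066,.066,.016)),((432,240),(.066,-.066,.016)),((365,422),(-.066,-.066,.016)),((275,220),(.032,.032,.086)),((370,252),(.032,-.032,.086)),((325,418),b),((277,353),(-.048,0,.104))]
S=[((455,322),(.066,-.066,.016)),((291,382),(-.066,-.066,.016)),((222,262),(-.066,.066,.016)),((393,222),(.032,-.032,.086)),((307,243),(-.032,-.032,.086)),((248,238),b),((267,208),(-.048,0,.104))]
px=lambda p,o:(np.array(p,float)+.5)/3-.5+o
def proj(n,X):
    K,Rc,t=cam(n); c=K@(Rc@X.T+t[:,None]); return (c[:2]/c[2]).T
def res(p,sel):
    M=R.from_euler('z',p[2]).as_matrix(); out=[]
    for n,L,o in (('top',T,(200,100)),('scene',S,(200,120))):
        if n in sel:
            X=np.array([l[1] for l in L])@M.T+[p[0],p[1],p[3]]
            out.append(proj(n,X)-np.array([px(l[0],o) for l in L]))
    return np.vstack(out)
for sel in(('top',),('scene',),('top','scene')):
    f=lambda p:res(p,sel).ravel()
    q=least_squares(f,[.53,-.11,-.35,0],loss='soft_l1').x; print(sel,q);print(res(q,sel).T)
print('tri ball',*tri(('top',px((325,418),(200,100))),('scene',px((248,238),(200,120)))))
print('tri nut',*tri(('top',px((277,353),(200,100))),('scene',px((267,208),(200,120)))))
_,dt=robot.camera('top')
for p in((325,418),(277,353),(350,300)):
    u=px(p,(200,100)); print(back('top',u,dt[int(round(u[1])),int(round(u[0]))]))
E
python3 fit.py
```

```text
('top',) [ 0.5313 -0.1081 -0.3246 -0.0221]
[[ 0.1252 -0.1535  1.5803 -0.0729 -0.2905 -6.3532  0.7408]
 [-0.3465 -0.1492 -0.0896  0.4073  0.2943  0.2933 -0.4577]]
('scene',) [ 0.5354 -0.1026 -0.3447 -0.0108]
[[ 0.6159 -0.6537 -0.6517  0.2761  1.0898 -3.7429  0.6607]
 [-2.6319 -3.3893  0.314   0.918   2.5598 -0.9074  0.9257]]
('top', 'scene') [ 0.5291 -0.1084 -0.3303 -0.0043]
[[-0.1296  0.5115  1.5381 -0.3278 -0.0265 -6.8265  0.2392  0.9989 -0.5025
  -1.5677  0.3403  1.0127 -4.0196  0.2467]
 [-1.2792 -0.3954  0.607  -0.2759 -0.0159  0.9217 -0.3217 -2.6702 -2.6301
   0.8241  0.7436  2.7379 -0.5793  1.0578]]
tri ball [ 0.442  -0.1221  0.1164] [np.float64(0.0006078008983420369), np.float64(0.0006078008983419725)]
tri nut [ 0.483  -0.0927  0.1027] [np.float64(0.00025732624808691434), np.float64(0.0002573262480862942)]
[ 0.4418 -0.1227  0.1276]
[ 0.4826 -0.0927  0.104 ]
[ 0.5184 -0.1367  0.0817]
```

```bash
sed -i 's/(([0-9]*,[0-9]*),b),//g' fit.py; sed -i '/dt/d;/u=px/d' fit.py; python3 fit.py
cat > g.py <<'E'
import cv2
t=cv2.imread('pics/t0.png');cv2.imwrite('pics/t0d.png',cv2.resize(t[155:245,255:350],None,fx=6,fy=6,interpolation=2))
E
python3 g.py
```

```text
File "fit.py", line 22
    for p in((325,418),(277,353),(350,300)):
IndentationError: expected an indented block after 'for' statement on line 22
```

View pics/t0d.png

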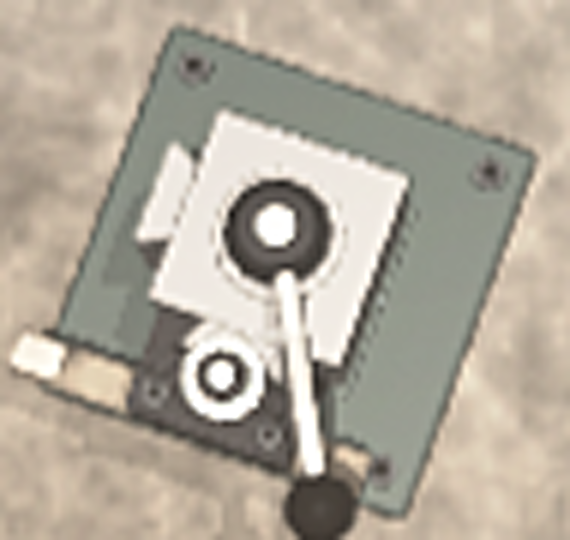

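The enlarged top view gives sharper corners: plate at (175,27), (537,155), (400,517); post top at (222,112), (408,180), (342,362), (152,300); stud at (222,376); set screws at (154,393) and (268,435).

```bash
sed -i '/for p in((325/d' fit.py
python3 - <<'E'
s=open('fit.py').read().split('\n')
for i,l in enumerate(s):
    if l.startswith('T='): s[i]="T=[((175,27),(.066,.066,.016)),((537,155),(.066,-.066,.016)),((400,517),(-.066,-.066,.016)),((222,112),(.032,.032,.086)),((408,180),(.032,-.032,.086)),((342,362),(-.032,-.032,.086)),((152,300),(-.032,.032,.086)),((222,376),(-.048,0,.104))]\nT=[(((a+.5)/2-.5,(c+.5)/2-.5),w) for (a,c),w in T]"
s='\n'.join(s).replace("T,(200,100)","T,(255,155)")
open('fit.py','w').write(s)
E
python3 fit.py
cat > plan.py <<'E'
from h import *
np.set_printoptions(precision=3,suppress=True)
C=np.array([.5290,-.1083]);YAW=-.342
def loc(x,y,z):
    c,s=np.cos(YAW),np.sin(YAW); return np.array([C[0]+c*x-s*y,C[1]+s*x+c*y,z])
def down(yaw): # tool z down, tool y along world angle `yaw`
    y=np.array([np.cos(yaw),np.sin(yaw),0]);z=np.array([0,0,-1.]);return R.from_matrix(np.array([np.cross(y,z),y,z]).T)
def ball(a,z): # a = world angle of ball
    return np.array([C[0]+.088*np.cos(a),C[1]+.088*np.sin(a),z])
A0=np.arctan2(-.1221-C[1],.442-C[0])%(2*np.pi); A1=YAW+np.radians(200)+1.4
E
python3 - <<'E'
from plan import *
print('A0,A1 deg',np.degrees([A0,A1]),'joint0',A0-YAW-np.radians(200))
ik=lambda p,r:robot.inverse_kinematics(p,r.as_rotvec())
for k in(0,np.pi):
    print('k',k)
    for a in(A0,(A0+A1)/2,A1): print(ik(ball(a,.118),down(a+np.pi/2+k)))
    g=down(YAW+np.pi/2+k)
    for z in(.2,.077): print('grip',ik(loc(-.051,0,z),g))
    ay=loc(0,1,0)-loc(0,0,0)
    for ang in(-.6,-1.0,-1.3,-1.57):
        for p in((.42,-.07,.3),(.5,-.1,.3),(.45,-.1,.4)): print(ang,p,ik(p,R.from_rotvec(ay*ang)*g))
E
```

```text
('top',) [ 0.531  -0.1076 -0.3469 -0.0218]
[[ 0.0565 -0.3418  0.5165 -0.0916  0.1187 -0.4085 -0.1901  0.3697]
 [-0.0819  0.1078  0.0666  0.0523 -0.0352  0.7811 -0.3341 -0.4305]]
('scene',) [ 0.5271 -0.1113 -0.3696 -0.0012]
[[ 0.9848 -2.0016 -0.8429  0.433   0.4076  0.0354]
 [-1.6022 -2.9512 -0.2581  1.0647  2.427   0.351 ]]
('top', 'scene') [ 0.5286 -0.1083 -0.3494 -0.0037]
[[-0.1585  0.4437  0.7682 -0.2351  0.5371 -0.2855 -0.6372  0.1153  0.6113
  -1.5317 -1.4562  0.0267  0.4014 -0.1481]
 [-0.8992 -0.1881  0.7929 -0.5332 -0.3327  1.0481 -0.3641 -0.1837 -2.2701
  -2.9395  0.2176  0.835   2.5074  0.6608]]
tri ball [ 0.442  -0.1221  0.1164] [np.float64(0.0006078008983420369), np.float64(0.0006078008983419725)]
tri nut [ 0.483  -0.0927  0.1027] [np.float64(0.00025732624808691434), np.float64(0.0002573262480862942)]
A0,A1 deg [189.013 260.619] joint0 0.15024424176219364
k 0
[-0.556 -0.325 -0.539  1.356  0.     2.428]
[-0.614 -0.199 -0.433  1.336  0.     1.745]
[-0.6   -0.03  -0.276  1.324  0.     1.134]
grip [-0.455 -0.241 -0.321  1.491  0.    -0.113]
grip [-0.455 -0.197 -0.508  1.26   0
[... 240 characters left out ...]
3 (0.45, -0.1, 0.4) None
-1.57 (0.42, -0.07, 0.3) None
-1.57 (0.5, -0.1, 0.3) None
-1.57 (0.45, -0.1, 0.4) None
k 3.141592653589793
[-0.556 -0.325 -0.539  1.356  0.    -0.713]
[-0.614 -0.199 -0.433  1.336  0.    -1.396]
[-0.6   -0.03  -0.276  1.324  0.    -2.007]
grip [-0.455 -0.241 -0.321  1.491 -0.     3.028]
grip [-0.455 -0.197 -0.508  1.26  -0.     3.028]
-0.6 (0.42, -0.07, 0.3) None
-0.6 (0.5, -0.1, 0.3) None
-0.6 (0.45, -0.1, 0.4) None
-1.0 (0.42, -0.07, 0.3) None
-1.0 (0.5, -0.1, 0.3) None
-1.0 (0.45, -0.1, 0.4) None
-1.3 (0.42, -0.07, 0.3) None
-1.3 (0.5, -0.1, 0.3) None
-1.3 (0.45, -0.1, 0.4) None
-1.57 (0.42, -0.07, 0.3) None
-1.57 (0.5, -0.1, 0.3) None
-1.57 (0.45, -0.1, 0.4) None
```

```bash
sed -i 's/C=np.array.*/C=np.array([.5288,-.1083]);YAW=-.348/' plan.py
python3 - <<'E'
from plan import *
q0=np.array([-.455,-.241,-.321,1.491,0,-.113]); out=[]
for tilt in(-1.1,-1.57):
  for w in np.arange(-3.1,3.1,.3):
    for x in(.4,.5,.6,.7):
      for y in(-.1,.1):
        for z in(.3,.45):
          for k in(0,1):
            g=down(w+np.pi/2+k*np.pi); ay=np.array([-np.sin(w),np.cos(w),0])
            q=robot.inverse_kinematics((x,y,z),(R.from_rotvec(ay*tilt)*g).as_rotvec())
            if q is not None:
                d=min(abs(np.array(q)-q0).max(),abs(np.array(q)-q0-[0,0,0,0,0,np.pi]).max()); out.append((d,tilt,round(w,2),x,y,z,k,np.array(q)))
out.sort(key=lambda o:o[0]); print(len(out))
for o in out[:14]: print(*o)
print('tilt 1.57'); [print(*o) for o in [o for o in out if o[1]<-1.5][:8]]
E
```

```text
234
0.7621432618772039 -1.1 0.5 0.7 0.1 0.45 0 [-0.322 -0.624 -0.537  0.729  0.712 -0.454]
0.7621432618772044 -1.1 0.5 0.7 0.1 0.45 1 [-0.322 -0.624 -0.537  0.729  0.712  2.687]
0.7717757025738448 -1.1 0.2 0.7 -0.1 0.45 0 [-0.6   -0.634 -0.546  0.719  0.693 -0.437]
0.7717757025738452 -1.1 0.2 0.7 -0.1 0.45 1 [-0.6   -0.634 -0.546  0.719  0.693  2.705]
0.8131622268887542 -1.1 -0.7 0.7 0.1 0.45 0 [ 0.253 -0.298 -0.285  0.734 -0.813  0.568]
0.8241173063578184 -1.1 -1.0 0.6 -0.1 0.45 0 [-0.032 -0.594 -0.5    0.825 -0.824  0.582]
0.8284221269050742 -1.1 -1.0 0.7 -0.1 0.45 0 [-0.027 -0.282 -0.268  0.749 -0.828  0.588]
0.8531361166880895 -1.1 -0.7 0.6 0.1 0.45 0 [ 0.307 -0.56  -0.472  0.849 -0.853  0.622]
0.8821911636572626 -1.1 0.2 0.7 0.1 0.45 0 [-0.181 -0.752 -0.645  0.609  0.338 -0.18 ]
0.882191163657263 -1.1 0.2 0.7 0.1 0.45 1 [-0.181 -0.752 -0.645  0.609  0.338  2.962]
0.886153858377527 -1.1 -0.1 0.7 -0.1 0.45 0 [-0.456 -0.755 -0.647  0.605  0.316 -0.167]
0.8861538583775279 -1.1 -0.1 0.7 -0.1 0.45 1 [-0.456 -0.755 -0.647  0.605  0.316  2.974]
0.8961304471647384 -1.1 0.8 0.4 -0.1 0.3 1
[... 154 characters left out ...]
26884 -1.57 -1.3 0.5 -0.1 0.45 0 [ 0.107 -0.818 -1.038 -0.215 -1.407  0.005]
1.7303738533820243 -1.57 -1.0 0.6 -0.1 0.45 0 [ 0.025 -0.773 -1.014 -0.239 -1.025  0.001]
1.7480580264848427 -1.57 -0.7 0.6 0.1 0.45 0 [ 0.365 -0.73  -0.989 -0.257 -1.065  0.001]
1.7672374188056055 -1.57 -0.4 0.7 0.1 0.45 0 [ 0.181 -0.685 -0.962 -0.276 -0.581  0.001]
1.7736831161803317 -1.57 -0.7 0.7 -0.1 0.45 0 [-0.095 -0.668 -0.952 -0.283 -0.605  0.001]
1.8034003282229913 -1.57 0.5 0.7 -0.1 0.45 0 [-0.745 -0.582 -0.897 -0.312  1.245 -0.002]
1.8034003282229922 -1.57 0.5 0.7 -0.1 0.45 1 [-0.745 -0.582 -0.897 -0.312  1.245  3.139]
1.8089402911296815 -1.57 0.8 0.7 0.1 0.45 0 [-0.464 -0.565 -0.886 -0.318  1.264 -0.003]
```

```bash
python3 - <<'E'
from plan import *
_,d=robot.camera('top'); K,Rc,t=cam('top')
v,u=np.mgrid[0:400,0:640]; P=np.stack([(u-K[0,2])/K[0,0]*d,(v-K[1,2])/K[1,1]*d,d],-1)
W=(P-t)@Rc; ok=d>0
for x0,x1 in((.4,.6),(.6,.7),(.7,.8),(.8,.95)):
    m=ok&(W[...,0]>x0)&(W[...,0]<x1)&(abs(W[...,1]+.15)<.3); print(x0,x1,W[...,2][m].max() if m.any() else None)
robot.grip(.034,60)
r=lambda a:down(a+np.pi/2).as_rotvec()
robot.move_pose(ball(A0,.24),r(A0))
robot.servo_line(ball(A0,.118),velocity=.1,until_force=10)
s=robot.read_state();print(s['time'],s['position'],s['force'],ball(A0,.118))
save('scene','s1.png')
m=robot.mark_of('lever_ball','scene');print(m[:1])
E
python3 -c "
import cv2
s=cv2.imread('pics/s1.png');cv2.imwrite('pics/s1c.png',cv2.resize(s[80:280,180:440],None,fx=3,fy=3,interpolation=2))"
```

```text
0.4 0.6 0.12786503784100842
0.6 0.7 0.06606218269749767
0.7 0.8 0.37135919676598045
0.8 0.95 0.29591668929032877
5.5333 [ 0.442 -0.122  0.119] [ 0.354 -0.377 -0.175] [ 0.442 -0.122  0.118]
[{'pixel': [280.2, 202.2], 'score': 0.68}]
```

View pics/s1c.png

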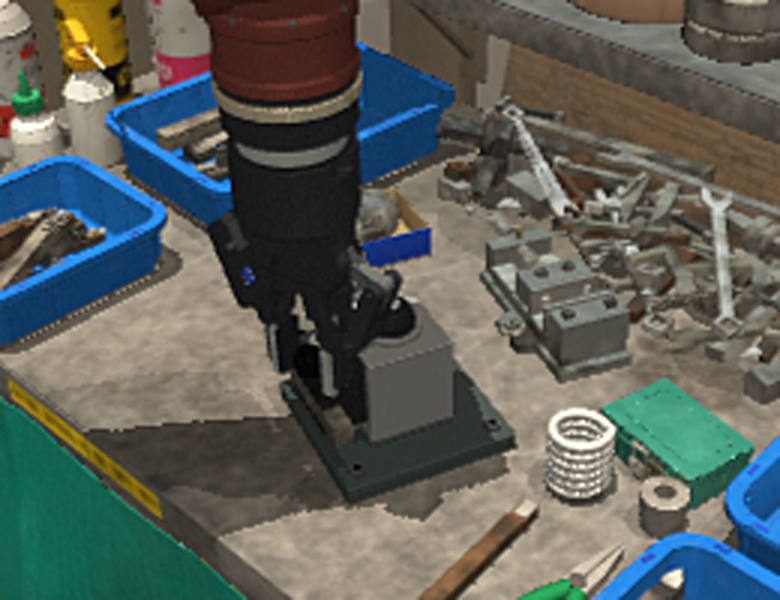

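The ball, at crop (308,360), sits between the two fingers and there is no contact force. Next I swing the lever open.

```bash
python3 - <<'E'
from plan import *
r=lambda a:down(a+np.pi/2).as_rotvec()
for a in np.linspace(A0,A1+.04,8)[1:]:
    h=robot.servo_line(ball(a,.118),r(a),velocity=.07,until_force=15)
    s=robot.read_state();print(round(np.degrees(a),1),s['position'],s['force'],h)
    if h:break
p=s['position']; robot.servo_line([p[0],p[1],.24],velocity=.15)
print(robot.read_state()['time'],robot.read_state()['force'])
robot.grip(.085)
save('top','t2.png'); save('scene','s2.png')
mt,ms=robot.mark_of('lever_ball','top'),robot.mark_of('lever_ball','scene')
print(mt[:1],ms[:1])
if mt and ms:
    X,e=tri(('top',mt[0]['pixel']),('scene',ms[0]['pixel'])); print(X,e,'joint',np.arctan2(X[1]-C[1],X[0]-C[0])%(2*np.pi)-YAW-np.radians(200))
for n in('grip','nut'): print(n,robot.mark_of(n,'top')[:1],robot.mark_of(n,'scene')[:1])
E
python3 -c "
import cv2
s=cv2.imread('pics/s2.png')[80:280,180:440];t=cv2.imread('pics/t2.png')[100:300,200:460]
cv2.imwrite('pics/c2.png',cv2.resize(cv2.hconcat([s,t]),None,fx=1.53,fy=1.53,interpolation=2))"
```

```text
199.5 [ 0.446 -0.138  0.118] [0.342 0.163 0.125] False
210.0 [ 0.452 -0.152  0.118] [ 0.392 -0.569 -1.103] False
220.5 [ 0.462 -0.165  0.118] [ 0.131 -0.019 -0.876] False
231.1 [ 0.473 -0.176  0.118] [-0.536  0.99  -0.552] False
241.6 [ 0.487 -0.185  0.118] [-0.379  0.297  0.579] False
252.1 [ 0.501 -0.192  0.118] [-0.089  0.058 -0.114] False
262.6 [ 0.517 -0.195  0.118] [-0.652  0.537  0.194] False
9.2833 [ 0.158 -0.932 -0.149]
[] [{'pixel': [334.2, 202.1], 'score': 0.83}]
grip [] [{'pixel': [289.1, 204.8], 'score': 0.91}]
nut [] [{'pixel': [289.0, 188.9], 'score': 0.61}]
```

View pics/c2.png

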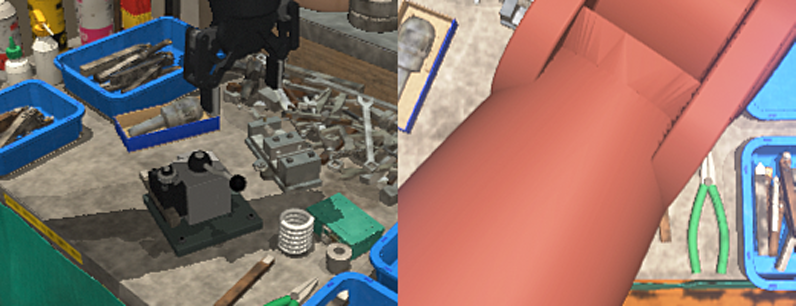

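The lever now lies towards −y, with the ball at left-crop (238,183), and the holder is still seated. I check the angle from the pixel, then grip.

```bash
python3 - <<'E'
from plan import *
K,Rc,t=cam('scene')
for j in(1.2,1.25,1.3,1.35,1.4):
    X=ball(j+YAW+np.radians(200),.116);c=K@(Rc@X+t);print(j,c[:2]/c[2],end=' ')
g=down(YAW+np.pi/2).as_rotvec()
robot.move_pose(loc(-.051,0,.2),g)
h=robot.servo_line(loc(-.051,0,.077),velocity=.08,until_force=8)
s=robot.read_state();print('\n',h,s['time'],s['position'],s['force'],s['qpos'])
save('scene','s3.png')
E
python3 -c "
import cv2
s=cv2.imread('pics/s3.png');cv2.imwrite('pics/s3c.png',cv2.resize(s[130:260,230:380],None,fx=4,fy=4,interpolation=2))"
```

```text
1.2 [328.244 201.381] 1.25 [330.305 200.73 ] 1.3 [332.303 200.019] 1.35 [334.232 199.25 ] 1.4 [336.086 198.425] 
 False 13.0333 [ 0.481 -0.091  0.077] [ 1.028  0.34  -0.64 ] [-0.455 -0.198 -0.507  1.261  0.    -0.107]
```

View pics/s3c.png

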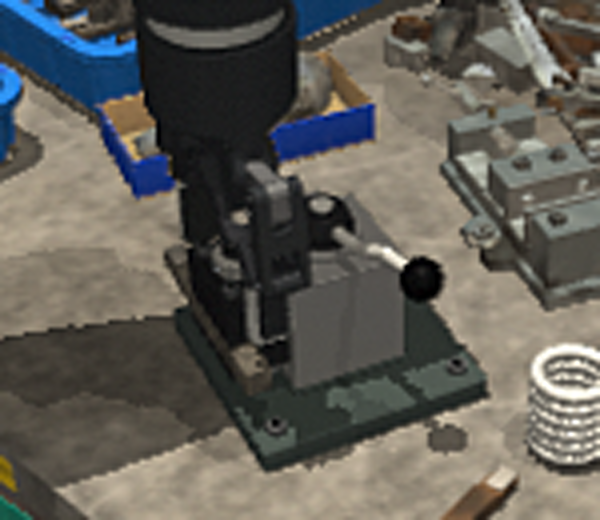

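The finger stands beside the block's end, at (250,310), above the tool shank, and the lever reads about 1.35 rad. Now grip and lift.

Run:
```python
from plan import *
robot.grip(.045,100); robot.hold(.2)
s=robot.read_state();print(s['time'],s['gripper_width'],s['grasp_force'],s['force'],s['position'])
if .051<s['gripper_width']<.057:
    p=np.array(s['position'])
    for z in(.01,.03,.06,.10,.2):
        h=robot.servo_line(p+[0,0,z],velocity=.06 if z<.15 else .12,until_force=25 if z<.15 else None)
        s=robot.read_state();print(z,h,s['position'],s['force'],s['gripper_width'],s['time'])
        if h:break
    q0=np.array(s['qpos']);print(q0)
    for tilt in(-1.1,-1.2,-1.3):
      for w in(-1.3,-1.0,-.7):
        for x in(.45,.5,.55):
          for z in(.35,.42):
            ay=np.array([-np.sin(w),np.cos(w),0])
            q=robot.inverse_kinematics((x,-.1,z),(R.from_rotvec(ay*tilt)*down(w+np.pi/2)).as_rotvec())
            if q is not None: print(tilt,w,x,z,np.array(q))
```

```text
13.6833 0.05207385945016828 104.5358195900917 [-1.55   1.528  6.355] [ 0.481 -0.091  0.078]
0.01 False [ 0.481 -0.091  0.088] [-0.293  1.045 -2.995] 0.05226879491551003 14.0167
0.03 False [ 0.481 -0.091  0.108] [-1.562  2.563 -1.197] 0.05203296626555236 14.5
0.06 False [ 0.481 -0.091  0.138] [ 0.29  -0.27  -3.687] 0.05205147799237531 15.15
0.1 False [ 0.481 -0.091  0.177] [ 0.424  0.539 -4.59 ] 0.05222925201359844 15.9667
0.2 False [ 0.481 -0.091  0.277] [-0.046  0.132 -4.555] 0.052199960938751185 16.95
[-0.454 -0.223 -0.166  1.629  0.    -0.106]
-1.1 -1.3 0.45 0.35 [ 0.042 -0.705 -0.691  1.167 -1.051  1.097]
-1.1 -1.3 0.45 0.42 [ 0.042 -0.668 -0.54   1.281 -1.051  1.097]
-1.1 -1.3 0.5 0.35 [ 0.037 -0.537 -0.583  1.098 -1.049  1.088]
-1.1 -1.3 0.5 0.42 [ 0.037 -0.515 -0.44   1.219 -1.049  1.088]
-1.1 -1.3 0.55 0.35 [ 0.034 -0.377 -0.467  1.049 -1.048  1.081]
-1.1 -1.3 0.55 0.42 [ 0.034 -0.365 -0.33   1.173 -1.048  1.081]
-1.1 -1.0 0.55 0.35 [-0.036 -0.819 -0.819  0.729 -0.821  0.578]
-1.1 -1.0 0.55 0.42 [-0.036 -0.782 -0.67   0.841 -0.821  0.578]
-1.2 -1.3 0.45 0.35 [ 0.072 -0.733 -0.76   1.073 -1.152  1.063]
-1.2 -1.3 0.45 0.42 [ 0.072 -0.704 -0.615  1.189 -1.152  1.063]
-1.2 -1.3 0.5 0.35 [ 0.064 -0.561 -0.653  0.992 -1.148  1.045]
-1.2 -1.3 0.5 0.42 [ 0.064 -0.549 -0.518  1.115 -1.148  1.045]
-1.2 -1.3 0.55 0.35 [ 0.057 -0.399 -0.539  0.932 -1.145  1.031]
-1.2 -1.3 0.55 0.42 [ 0.057 -0.398 -0.411  1.058 -1.145  1.031]
-1.3 -1.3 0.45 0.35 [ 0.094 -0.776 -0.846  0.937 -1.249  0.983]
-1.3 -1.3 0.45 0.42 [ 0.094 -0.757 -0.708  1.056 -1.249  0.983]
-1.3 -1.3 0.5 0.35 [ 0.084 -0.599 -0.741  0.838 -1.243  0.955]
-1.3 -1.3 0.5 0.42 [ 0.084 -0.598 -0.613  0.965 -1.243  0.955]
-1.3 -1.3 0.55 0.35 [ 0.075 -0.432 -0.627  0.764 -1.238  0.933]
-1.3 -1.3 0.55 0.42 [ 0.075 -0.443 -0.509  0.894 -1.238  0.933]
```

```bash
python3 - <<'E'
from plan import *
robot.servo_line([.481,-.091,.4],velocity=.12)
for w,tilt in((-.8,-.6),(-1.3,-1.3)):
    ay=np.array([-np.sin(w),np.cos(w),0])
    robot.move_pose([.5,-.1,.42],(R.from_rotvec(ay*tilt)*down(w+np.pi/2)).as_rotvec())
    s=robot.read_state();print(s['time'],s['position'],s['force'],s['moment'],s['gripper_width'],s['grasp_force'])
robot.hold(.7)
s=robot.read_state();M=R.from_rotvec(s['tool_rot']).as_matrix();print(M,s['qvel'],s['time'],s['gripper_width'],s['grasp_force'])
save('scene','s4.png');print(robot.mark_of('lever_ball','scene')[:1])
E
python3 -c "
import cv2
s=cv2.imread('pics/s4.png');cv2.imwrite('pics/s4c.png',cv2.resize(s[40:290,200:460],None,fx=2.4,fy=2.4,interpolation=2))"
```

```text
18.8917 [ 0.5   -0.1    0.419] [ 0.137 -0.419 -4.129] [ 0.752  0.714 -0.002] 0.05191952978404394 106.12330198287964
19.8167 [ 0.501 -0.1    0.42 ] [ 0.402 -0.66  -3.556] [ 1.701  0.525 -0.009] 0.052053766495105076 106.4275087416172
[[-0.072  0.964  0.258]
 [ 0.258  0.268 -0.928]
 [-0.964 -0.    -0.268]] [-0.     0.001 -0.001 -0.001  0.     0.002] 20.5167 0.051981859268119116 106.42730981111526
[{'pixel': [335.8, 200.2], 'score': 0.68}]
```

View pics/s4c.png

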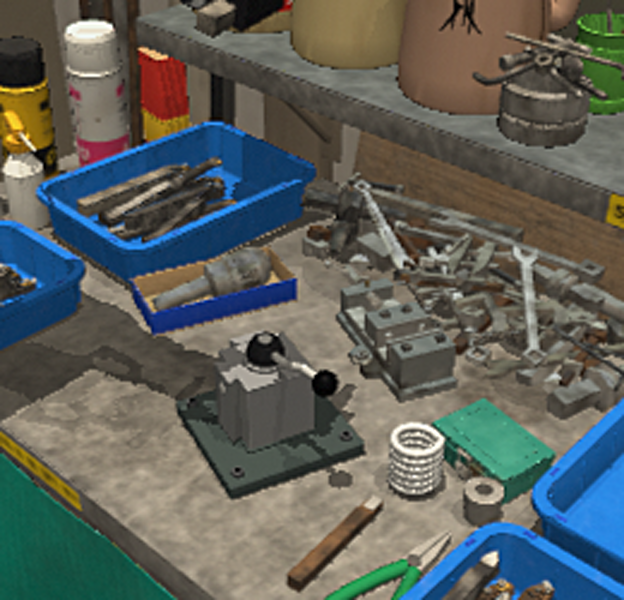

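The post is bare, the lever is open, and the bystanders are untouched. The holder is above this crop, so I check it there.

```bash
python3 -c "
import cv2
s=cv2.imread('pics/s4.png');cv2.imwrite('pics/s4d.png',cv2.resize(s[0:150,200:420],None,fx=3.5,fy=3.5,interpolation=2))"
```

```text
(no output)
```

View pics/s4d.png

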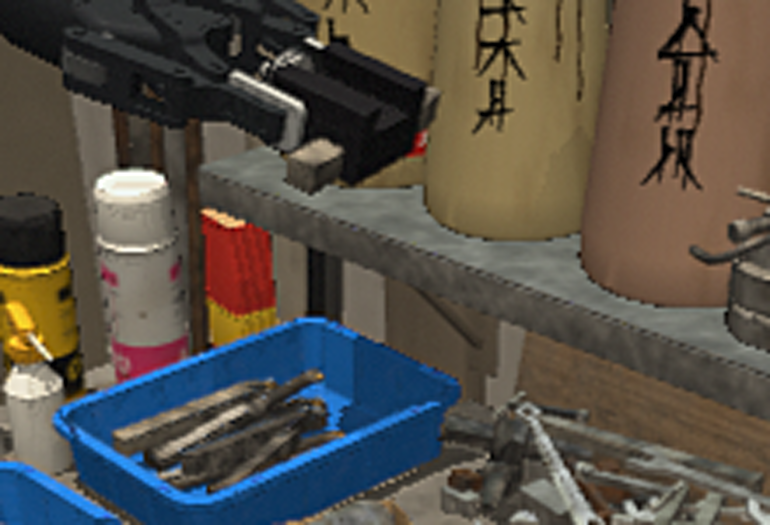

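The holder is held firmly at (350,110) with the dovetail groove visible and facing up. I hand in now.

```bash
python3 -c "
from station import robot
print(robot.hand_in())"
```

```text
the job is handed in; nothing more can be done
None
```

The job is handed in (no verdict came back): the lever is open at about 1.35 rad, and the holder is off the post, gripped motionless about 0.42 m up with its groove about 16° from straight up; the bystanders look undisturbed in the last picture.

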